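Load two sample boxes into the labeller's sprung feed track

ROBOT

A 7-joint arm with a two-finger parallel gripper is mounted at the origin on the work surface. World frame = base frame: x ahead of the robot, y to its left, z up, the work surface at z = 0. Lengths are in mm, angles in rad, forces in N, time in s.
With the tool pointing down it reaches from about 400 to 900 mm from the base axis. Payload 5.6 kg.
Tool frame: the origin (TCP) lies between the finger pads; the fingertips stand 14 mm ahead of it and the grasp point (between the pads) lies 5 mm behind it (env.tip_reach is the distance from the TCP to the fingertips, in mm); z points along the fingers, y is the direction in which the jaws open and shut (so a half turn about z gives the same grasp; the last joint's range is limited). The gripper opens to 92 mm and grips with 3 to 60 N. Pads are 20 mm wide; open, the fingers measure 128 mm over their backs; the gripper's body (75 mm by 189 mm) begins 69 mm behind the grasp point.
Start: joints at [1.224, 0.468, -0.012, 1.603, 0.006, 1.071, -0.056], TCP at [194.405, -620.254, 228.592] pointing down, gripper open.
Joint ranges: [-2.53, 2.53], [-0.31, 2.02], [-1.57, 1.55], [0.28, 2.44], [-1.29, 4.43], [0.15, 1.84], [-2.92, 2.92]. Speed limits (rad/s): [2.57, 2.57, 3.14, 3.14, 3.14, 3.14, 3.14].

INTERFACE

Orientations are given as [roll, pitch, yaw] about the fixed x, y, z axes, in that order (R = Rz(yaw) Ry(pitch) Rx(roll)).
In Python, from rig import sensors, grab_frame, env gives the robot as it stands.
- The arm moves only by the shell command python3 -m jog 'ROWS' [OPENING] [FORCE]. ROWS is a JSON object of lists of equal length, an entry for each row: "translation": the shift along the tool's x, y, z in cm, a list of three; "spin": the turn about the tool's z in degrees. A call has 1 to 5 rows; each row is the pose to reach, as a shift and turn from the pose commanded when the call began, along the tool's axes at that moment; what a row does not reach only later rows make up. A row lasts 1/10 s, in which the tool goes at most 50 mm and 8.59 degrees, less where a joint would pass 70% of its speed; a pose out of reach is approached as far as the arm can. A call with a gripper value outside its range is refused whole. OPENING is the opening in per cent of the stroke, from 0 (shut) to 100 (fully open), set as the call begins (- or left out, the last holds). The fingers move at their own pace and stop on an object; FORCE is the grip in N (left out, the last holds). Time passes only in rows, so rows that repeat a pose let the fingers close. It gives the time, the measured TCP pose, the force and the opening at its end, in the units of the state.
- sensors.observe(): the state, without advancing time (a new reading comes with each control period).
- grab_frame(name): name is "scene" or "top" or "wrist"; returns a dict with "frame" (400x640x3 uint8, red, green, blue), "fov_y" (degrees; the focal length in pixels is half the picture's height over the tangent of half this angle, whatever the lens; pixels are square), "cx", "cy" (the principal point, pixels), "T" (4x4, takes a point from camera to world coordinates); the wrist camera has in their place "tool_from_camera" (4x4, takes a point from camera to tool coordinates, whose origin is the TCP and whose axes are the flange's). Camera axes: x right, y down, z forward; pixel columns grow to the right and rows downward; lengths in mm; the calibration is good to about 2 mm. The wrist camera is an equidistant fisheye: a pixel r from the principal point sees the ray r / f radians off the axis. A picture is of the moment at which its call begins: read the wrist's pose just before it. There is no depth.
- env.sign_off(): hands the job in, once; it reports no verdict.
The state is a dict: "time": time; "qpos": joint angles; "qd": joint speeds; "effort": joint torques, N m; "tcp_pos": TCP position; "tcp_rot": TCP orientation; "contact_force": force on the tool from outside, world axes, zero at the start; "ft_torque": the same for the moment, N m; "finger_gap": opening from 0.0 (shut) to 1.0 (fully open).
Only numpy, scipy, OpenCV 4.12 (cv2) and the standard library are available. Lean on these libraries where they do the work, as an engineer would, in place of code of your own. Each camera call takes 0.05 s, during which the arm holds its last target.

TASK

Load the two small sample boxes into the feed track of the sample labeller: draw the sprung follower back by its post, gently and no harder than needed against the end stop, and hook the post sideways behind the catch so that it stays back; then stand both boxes upright in the track, one behind the other and flat on its floor; then unhook the post and ease the follower forward (do not let it snap) until it presses the boxes against the front stop, and let go. Leave the larger sample box, the jar and the stick where they are.

Things in the scene. Friction and masses are not known exactly. Their poses are not given: they have to be found in the camera images.
- track: Aluminium feed track fixed to a white labeller. Origin on the table under the front stop's inner face, on the centre line; z up, x along the track away from the labeller (the way the follower is drawn back), y towards the catch. Channel 44 mm wide inside, floor at z 8 mm, side walls only to z 20 mm. Labeller at x -81 to -19, 100 mm wide, 44 mm high. Rear wall at x 141 to 149, to z 46 mm.
- track_stop (a point): Point on the channel floor (z 8 mm) at the foot of the front stop's inner face: x = 0, y = 0 of the track. The stop is 34 mm wide and reaches z 34 mm.
- follower (a joint): Distance (m) from front stop to the follower's flat front face: 0 as found, grows as it is drawn back, 0.044 with two boxes clamped. Grey block 40 mm wide, 44 long, top z 36. A spring pushes it forward, 5 N at 0, 9 to 11 N when hooked; let go, it snaps at 0.4 m/s. It hangs on the catch somewhere between 0.058 and 0.088, as the gate is clamped; 2.5 mm farther the post meets the rigid end stop.
- handle (a joint): How far (m) the post is shifted sideways on the follower along the track's +y: 0 = on the centre line (free to run past the catch), at most 0.016 = fully hooked behind the catch. It can go sideways only when drawn back past the catch, up to the end stop, a play of 2.5 mm. Slides with about 1 N of friction and stays where it is put.
- handle_top (a point): Centre of the top of the post: upright, sleeved in black rubber (does not slip in the fingers), 12 x 12 mm, sides along the track's x and y, from the follower (z 36 mm) to z 84 mm, its axis 26 mm behind the follower's front face. Free to grip above z 48 mm.
- gate_slot (a point): A fixed point of the track (x 93, y 7.5, z 42 mm) that marks the middle of the gate's adjustment. The gate, a steel frame at z 38 to 46 mm, is clamped by hand up to 15 mm either way along x of this, its place not measured. Catch: finger from the +y side (y over 7.5), 10 mm long in x, rear face here when in the middle. End stop: bridge across, 14.5 mm behind that face. Over 25 N harms them.
- box_a: Small closed sample box, grey with a white lid, 22 mm (x) by 40 mm (y), 42 mm high, 30 g. Origin: centre of its underside, z up. Stands on the table. In the track its 40 mm side lies across the channel. Identical to box_b; either may go first.
- box_b: The other small sample box, as box_a.
- big_box: A larger look-alike box, 34 x 62 mm, 42 mm high; does not fit the track. Origin: centre of its underside. Not to be moved.
- jar: Small round jar, 44 mm across, 55 mm high. Origin: centre of its underside. Not to be moved.
- stick: Wooden stick lying on the table, 150 mm long, 6 mm thick. Origin at the middle. Not to be moved.
Not all that is in view belongs to the job. What is shaped like the box_a but red or turquoise is not meant. What is shaped like the box_b but purple is not meant.

How it is judged:
By the outcome, as a careful person would: the job done as asked, in the order asked, and still so for the second after the job is handed in, with the robot touching nothing.
It also fails if it takes over 72 s, if anything falls off the work surface, if the arm or the gripper's body presses on something with over 40 N, if the wrist force passes 120 N, or if a joint passes its speed limit or range.

## Working session

There is one attempt and no reset: what is moved stays moved. The work goes in short steps, Python scripts to look and compute and a shell command to move; the robot and the scene stay as the last step left them, time stands still between calls to the robot, and variables do not carry over. Pictures are saved under pics/ and viewed, and the job is handed in when it is done.

```bash
mkdir -p pics; ls; python3 - <<'E'
from rig import sensors, grab_frame, env
import cv2
print(sensors.observe(), env.tip_reach)
for n in ["scene","top","wrist"]:
    f=grab_frame(n); cv2.imwrite(f"pics/{n}0.png",f["frame"][:,:,::-1])
    print(n,{k:v for k,v in f.items() if k!="frame"})
E
```

```text
pics
{'time': 0.0, 'qpos': array([ 1.22398587,  0.4683716 , -0.01159004,  1.60365647,  0.00595039,
        1.07138247, -0.05627298]), 'qd': array([-0.001518  ,  0.00069834, -0.00071019,  0.00013308,  0.00044239,
       -0.00194786, -0.00104935]), 'effort': array([ 4.11437395e-04, -5.20573211e+01, -1.20879372e-02, -2.43757617e+01,
       -5.65968489e-02,  1.72140420e-02,  1.46347566e-04]), 'tcp_pos': array([ 194.22035984, -619.70303208,  227.63032336]), 'tcp_rot': array([-3.13981138e+00,  8.68095619e-05,  3.03738551e-01]), 'contact_force': array([-0.05744788, -0.2792407 , -0.21319589]), 'ft_torque': array([ 0.02257192, -0.02087578,  0.02429106]), 'finger_gap': 0.9980327029038838} 14.0
scene {'fov_y': 42.88473861991507, 'cx': 318.34348078575766, 'cy': 196.00743311718986, 'T': array([[ 6.25934190e-01,  5.15539726e-01, -5.85171070e-01,
         1.29769657e+03],
       [ 7.79744179e-01, -4.27495285e-01,  4.57435018e-01,
        -5.31997665e+02],
       [-1.43319493e-02, -7.42607953e-01, -6.69573016e-01,
         9.02066944e+02],
       [ 0.00000000e+00,  0.00000000e+00,  0.00000000e+00,
 
[... 205 characters left out ...]
    [-9.99850756e-01,  1.68805952e-02,  3.67578425e-03,
         3.14831622e+01],
       [-6.71541731e-03, -1.83718712e-01, -9.82955919e-01,
         1.43526675e+03],
       [ 0.00000000e+00,  0.00000000e+00,  0.00000000e+00,
         1.00000000e+00]])}
wrist {'fov_y': 65.70646984690485, 'cx': 315.088910696556, 'cy': 194.54055815516423, 'tool_from_camera': array([[-2.67205965e-04, -9.70749097e-01, -2.40096061e-01,
         6.74613808e+01],
       [ 9.99999814e-01, -1.27941325e-04, -5.95624056e-04,
        -1.11186639e+00],
       [ 5.47483306e-04, -2.40096176e-01,  9.70748951e-01,
        -1.54601446e+02],
       [ 0.00000000e+00,  0.00000000e+00,  0.00000000e+00,
         1.00000000e+00]])}
```

View pics/scene0.png

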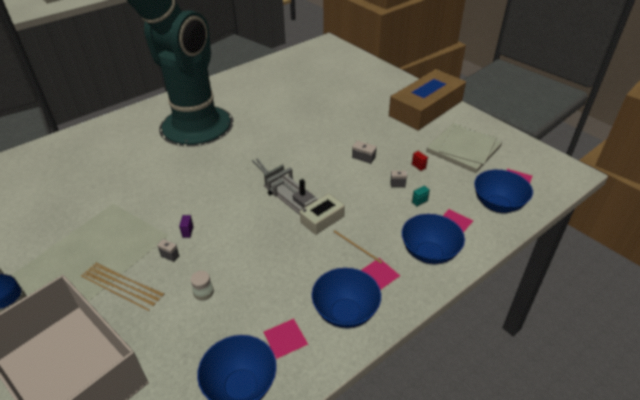

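View pics/top0.png

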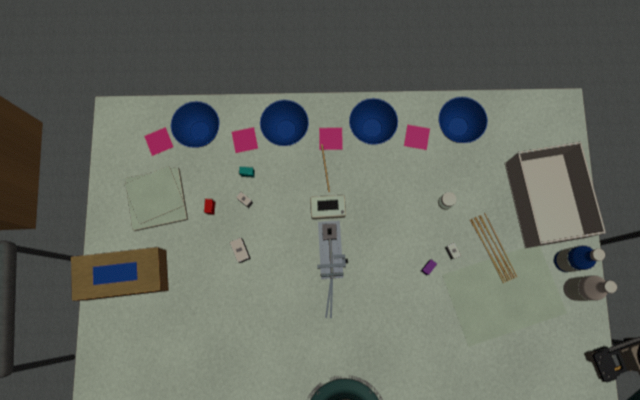

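View pics/wrist0.png

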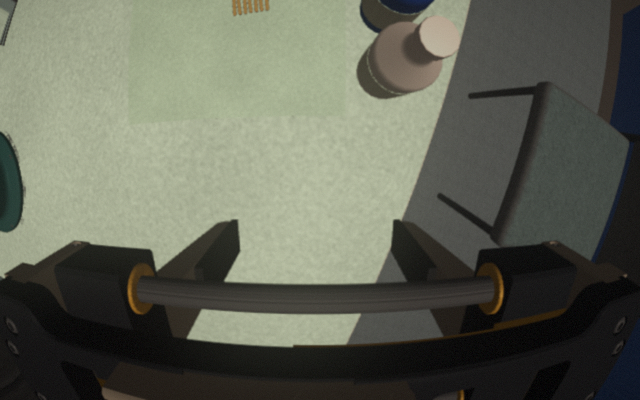

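The scene view shows the track at about (300,195). In the top view, the candidates for the small boxes are:
- (245,200): small, grey and white
- (452,251): small, grey and white
- (240,250): grey and white but larger, so the big box
- (209,206) red, (246,171) turquoise and (429,267) purple: decoys

I'll check these in close crops.

```bash
cat > h.py <<'E'
from rig import sensors, grab_frame, env
import cv2, numpy as np
from scipy.spatial.transform import Rotation as Rn
def foc(f): return 200/np.tan(np.radians(f["fov_y"]/2))
def getw():
    s=sensors.observe(); f=grab_frame("wrist")
    T=np.eye(4); T[:3,:3]=Rn.from_euler("xyz",s["tcp_rot"]).as_matrix(); T[:3,3]=s["tcp_pos"]
    f["T"]=T@f["tool_from_camera"]; f["fish"]=True
    return f,s
def ray(f,u,v):
    F=foc(f); a=np.array([(u-f["cx"])/F,(v-f["cy"])/F])
    if f.get("fish"):
        r=np.hypot(*a); d=np.array([*(a/r*np.sin(r)),np.cos(r)]) if r>0 else np.array([0,0,1.])
    else: d=np.array([a[0],a[1],1.])
    return f["T"][:3,3], f["T"][:3,:3]@d
def onz(f,u,v,z):
    o,d=ray(f,u,v); return (o+d*(z-o[2])/d[2])
def proj(f,p):
    c=np.linalg.inv(f["T"])@np.append(p,1.); F=foc(f)
    if f.get("fish"):
        r=np.hypot(c[0],c[1]); t=np.arctan2(r,c[2]); return f["cx"]+F*t*c[0]/r, f["cy"]+F*t*c[1]/r
    return f["cx"]+F*c[0]/c[2], f["cy"]+F*c[1]/c[2]
def st():
    s=sensors.observe(); print("t %.2f"%s["time"],s["tcp_pos"].round(1),s["tcp_rot"].round(4),"F",s["contact_force"].round(1),"g %.3f"%s["finger_gap"]); return s
def totool(s,p,yaw=None):
    "shift in tool axes cm from current pose to world point p for TCP"
    R=Rn.from_euler("xyz",s["tcp_rot"]).as_matrix(); return (R.T@(np.array(p)-s["tcp_pos"])/10).round(2)
E
python3 - <<'E'
from h import *
f=grab_frame("top")
im=f["frame"][:,:,::-1]
def crop(x0,y0,w,h,k): return cv2.resize(im[y0:y0+h,x0:x0+w],None,fx=k,fy=k,interpolation=cv2.INTER_CUBIC)
a=crop(195,155,70,115,5);b=crop(300,185,60,115,5)[:575];c=crop(415,185,60,115,5)[:575]
o=np.hstack([a[:575],b,c]); o=cv2.resize(o,(800,int(o.shape[0]*800/o.shape[1]))); cv2.imwrite("pics/crop1.png",o)
for n,u,v,z in [("boxR? (245,200)",245,200,42),("big",240,250,42),("box2",452,251,42),("post",330,231,84),("jar",448,200,55),("lab",328,206,44),("redd",209,206,42),("turq",246,171,42),("purple",429,267,42)]:
    print(n,onz(f,u,v,z).round(0))
E
```

```text
boxR? (245,200) [606. 273.  42.]
big [463. 285.  42.]
box2 [ 450. -311.   42.]
post [506.  31.  84.]
jar [ 594. -305.   55.]
lab [584.  35.  44.]
redd [591. 376.  42.]
turq [692. 271.  42.]
purple [ 406. -244.   42.]
```

View pics/crop1.png

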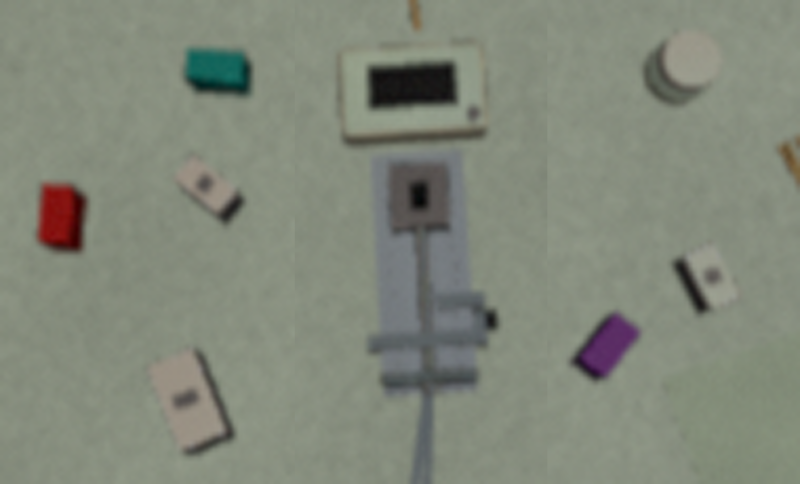

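Both small boxes (245,200) and (452,251) match the description. The big box is at (240,250), the decoys are clear, and the catch lies on the world −y side. First I move to look at box 2 on the way.

```bash
python3 - <<'E'
from h import *
s=st(); print(totool(s,[430,-311,230]))
E
```

```text
t 0.20 [ 194.3 -619.9  228. ] [-3.1405e+00  1.0000e-04  3.0370e-01] F [ 1.2 -0.1 -0.2] g 0.999
[ 31.73 -22.43  -0.18]
```

```bash
python3 -m jog '{"translation":[[3.9,-2.8,0],[7.8,-5.6,0],[11.7,-8.4,0],[15.6,-11.2,0],[19.5,-14.0,0]],"spin":[3,6,9,12,15]}' 100
python3 -m jog '{"translation":[[3.9,-1.3,0],[7.8,-2.6,0],[10,-4,0],[13.2,-5.0,0]],"spin":[1,2,2.4,2.4]}'
python3 - <<'E'
from h import *
f,s=getw(); st(); cv2.imwrite("pics/w1.png",f["frame"][:,:,::-1])
print(proj(f,[450,-311,42]))
E
```

```text
time: 0.7
tcp_pos: [339.4, -426.6, 228.6]
tcp_rot: [3.141, -0.0, 0.04]
contact_force: [0.2, -0.2, -0.2]
finger_gap: 0.997
time: 1.1
tcp_pos: [468.8, -371.9, 228.5]
tcp_rot: [-3.141, 0.001, 0.0]
contact_force: [-0.6, -1.1, 0.3]
finger_gap: 0.996
t 1.15 [ 475.2 -368.3  228.5] [-3.1398 -0.0039  0.0068] F [5.2 2.6 1.1] g 0.996
(np.float64(263.22908884184744), np.float64(195.64823407508138))
```

View pics/w1.png

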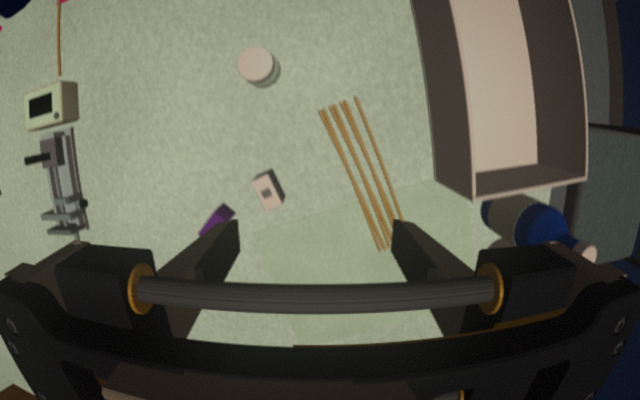

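Box 2 is at (267,190), purple at (215,220), and the track at upper left around (60,180). Next I go over the track.

```bash
python3 -m jog '{"translation":[[-0.4,-4.9,0.8],[-0.8,-9.8,1.6],[-1.2,-14.7,2.4],[-1.6,-19.6,3.2],[-2.0,-24.5,4.0]],"spin":[0,0,0,0,0]}'
python3 -m jog '{"translation":[[-0.3,-4.9,0.9],[-0.6,-9.8,1.8],[-1,-14,2.5],[-1,-15.5,2.8],[-1,-15.5,2.8]],"spin":[0,0,0,0,0]}'
python3 - <<'E'
from h import *
f,s=getw(); st(); cv2.imwrite("pics/w2.png",f["frame"][:,:,::-1]); np.save("w2.npy",f["T"])
E
```

```text
time: 1.65
tcp_pos: [447.8, -126.1, 188.4]
tcp_rot: [3.141, -0.0, -0.0]
contact_force: [0.6, 0.5, 0.2]
finger_gap: 0.999
time: 2.15
tcp_pos: [437.9, 29.5, 160.3]
tcp_rot: [-3.141, 0.001, 0.005]
contact_force: [0.0, -0.6, 0.4]
finger_gap: 0.999
t 2.20 [438.2  27.6 160.5] [3.1415e+00 4.0000e-04 2.3000e-03] F [-0.2 -0.  -0.7] g 0.999
```

View pics/w2.png

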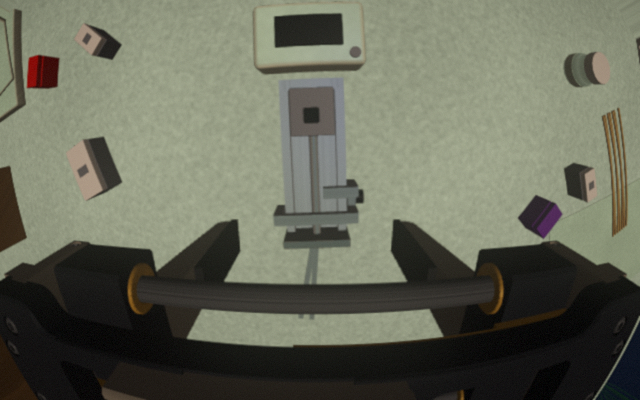

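```bash
python3 - <<'E'
import cv2
im=cv2.imread("pics/w2.png")[0:255,240:380]
cv2.imwrite("pics/w2c.png",cv2.resize(im,None,fx=2.35,fy=2.35,interpolation=cv2.INTER_CUBIC))
im=cv2.imread("pics/w2.png")[70:150,270:360]
a=cv2.resize(im,None,fx=6,fy=6,interpolation=cv2.INTER_CUBIC)
im=cv2.imread("pics/w2.png")[170:255,265:375]
b=cv2.resize(im,None,fx=5.4,fy=5.4,interpolation=cv2.INTER_CUBIC)
cv2.imwrite("pics/w2a.png",a);cv2.imwrite("pics/w2b.png",b)
E
```

```text
(no output)
```

View pics/w2a.png

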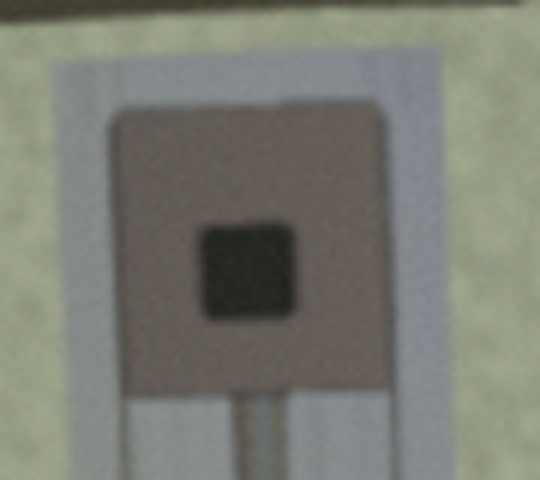

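View pics/w2b.png

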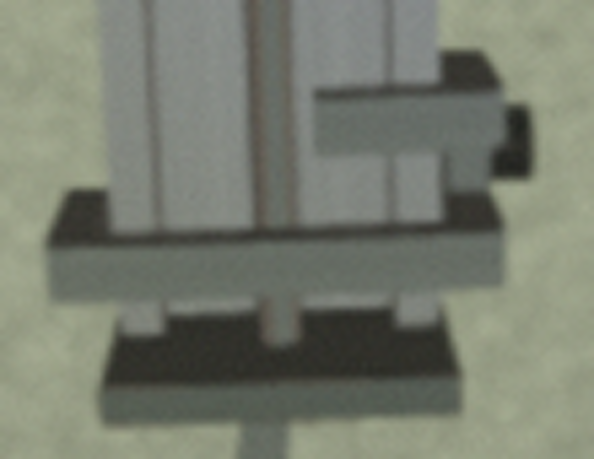

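```bash
python3 - <<'E'
from h import *
f,s=getw(); f["T"]=np.load("w2.npy")
P={}
for n,u,v,z in [("post",311.3,115.2,84),("ffl",289.2,87.5,36),("ffr",334.2,86.7,36),("frl",290.8,136.2,36),("frr",335.5,134.7,36),
 ("catchfront",323.3,187.3,46),("catchrear",323.3,198.7,46),("bridgefront",323.3,213.9,46),("bridgeL",273.9,215.4,46),("bridgeR",358.5,212.6,46),("bridgerearL",274.3,225.5,46),
 ("rearwallL",265+105/5.4,170+385/5.4,46),("rearwallR",265+460/5.4,170+377/5.4,46)]:
    P[n]=onz(f,u,v,z); print(n,P[n].round(1))
d=P["ffr"]-P["frr"]; print("yaw",np.arctan2(P["bridgeL"][0]-P["bridgeR"][0],P["bridgeL"][1]-P["bridgeR"][1]), np.arctan2(d[1],d[0]))
# lid boxes rough
for n,u,v in [("box1",95,38),("box2",588,182)]: print(n,onz(f,u,v,42).round(0))
E
```

```text
post [508.   33.9  84. ]
ffl [533.8  54.4  36. ]
ffr [534.6  14.4  36. ]
frl [489.7  52.9  36. ]
frr [491.3  12.8  36. ]
catchfront [445.   23.6  46. ]
catchrear [434.5  23.5  46. ]
bridgefront [420.2  23.3  46. ]
bridgeL [418.4  68.5  46. ]
bridgeR [421.5  -8.9  46. ]
bridgerearL [408.6  68.5  46. ]
rearwallL [392.9  59.4  46. ]
rearwallR [394.7  -2.3  46. ]
yaw -0.03995600416420987 0.035764889281529905
box1 [607. 265.  42.]
box2 [ 455. -305.   42.]
```

The measurements agree with each other. The post is at (508,33.7), the track yaw is about 0.037, the catch rear face is at x_t≈100 and the bridge at 114.3. The follower should therefore stop at about 82 mm, hooked at about 80. I now go to the post.

```bash
python3 - <<'E'
from h import *
s=st(); print(totool(s,[508,33.7,66]))
E
python3 -m jog '{"translation":[[3.5,-0.2,0],[7.0,-0.5,0],[7.0,-0.55,4],[7.0,-0.6,8],[7.0,-0.6,8]],"spin":[-1,-2,-2,-2,-2]}' 40 20
python3 - <<'E'
from h import *
s=st(); print(totool(s,[508,33.7,66]))
f,s=getw(); cv2.imwrite("pics/w3.png",f["frame"][:,:,::-1]); print(proj(f,[508,33.7,84]))
E
```

```text
t 2.25 [438.5  26.4 160.6] [ 3.1411e+00  1.0000e-04 -1.0000e-04] F [ 0.2 -0.6  0.5] g 0.998
[ 6.95 -0.73  9.46]
time: 2.75
tcp_pos: [504.9, 30.5, 76.4]
tcp_rot: [3.14, 0.01, 0.032]
contact_force: [-0.3, -0.0, -0.1]
finger_gap: 0.584
t 2.75 [504.9  30.5  76.4] [3.1404 0.0098 0.0319] F [-0.3 -0.  -0.1] g 0.584
[ 0.33 -0.31  1.03]
(np.float64(311.4117311993665), np.float64(246.67470719763082))
```

View pics/w3.png

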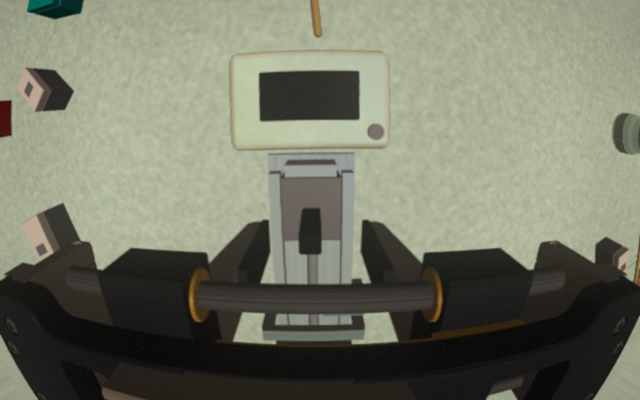

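The post top at (311,245) sits between the fingers, 5 px left of their middle, which agrees with the remaining −3 mm in tool y.

```bash
python3 -m jog '{"translation":[[0.15,-0.25,0.5],[0.15,-0.25,0.95],[0.15,-0.25,0.95]],"spin":[0,0,0]}'
python3 - <<'E'
from h import *
s=st(); print(totool(s,[508,33.7,66]))
E
```

```text
time: 3.1
tcp_pos: [510.5, 35.6, 72.1]
tcp_rot: [3.141, -0.002, 0.035]
contact_force: [-0.3, -0.3, -0.9]
finger_gap: 0.402
t 3.10 [510.5  35.6  72.1] [ 3.1414e+00 -1.9000e-03  3.4800e-02] F [-0.3 -0.3 -0.9] g 0.402
[-0.26  0.18  0.61]
```

```bash
python3 -m jog '{"translation":[[-0.2,0.1,0.5],[-0.2,0.1,0.5],[-0.2,0.1,0.5]],"spin":[0,0,0]}'
python3 - <<'E'
from h import *
for i in range(3):
    s=st(); print(totool(s,[508,33.7,66])); f,s=getw()
cv2.imwrite("pics/w4.png",f["frame"][200:300,240:400,::-1].repeat(4,0).repeat(4,1))
E
```

```text
time: 3.4
tcp_pos: [507.8, 34.5, 66.2]
tcp_rot: [3.141, -0.0, 0.035]
contact_force: [-0.6, 0.2, -0.3]
finger_gap: 0.399
t 3.40 [507.8  34.5  66.2] [ 3.1414e+00 -1.0000e-04  3.4900e-02] F [-0.6  0.2 -0.3] g 0.399
[0.02 0.08 0.02]
t 3.45 [507.9  34.6  66.3] [ 3.1415e+00 -3.0000e-04  3.5000e-02] F [ 0.7 -0.2 -0. ] g 0.402
[0.01 0.09 0.03]
t 3.50 [507.9  34.6  66.2] [ 3.1416e+00 -3.0000e-04  3.4900e-02] F [ 0.2 -0.8  0.1] g 0.401
[0.   0.09 0.02]
```

View pics/w4.png

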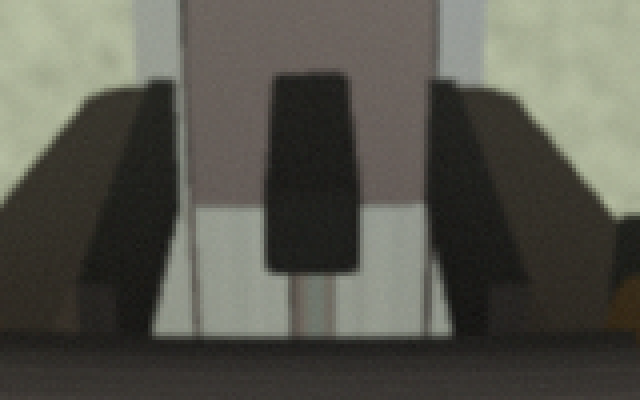

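The post is centred between the pads (crop 312, against a middle of about 304). I'll shift slightly and close.

```bash
python3 -m jog '{"translation":[[0,0.06,0],[0,0.06,0],[0,0.06,0],[0,0.06,0],[0,0.06,0]],"spin":[0,0,0,0,0]}' 0 30
python3 -m jog '{"translation":[[0,0,0],[0,0,0]],"spin":[0,0]}'
```

```text
time: 4.05
tcp_pos: [507.9, 33.5, 66.1]
tcp_rot: [3.141, 0.0, 0.035]
contact_force: [0.3, -2.4, 0.7]
finger_gap: 0.128
time: 4.25
tcp_pos: [507.9, 33.5, 66.1]
tcp_rot: [3.141, 0.0, 0.035]
contact_force: [0.1, -2.7, 0.3]
finger_gap: 0.128
```

Gripped, with a gap of 11.8 mm. Now I draw back.

```bash
python3 -m jog '{"translation":[[-1.0,0.03,0],[-2.2,0.03,0],[-3.4,0.03,0],[-4.6,0.03,0],[-5.5,0.03,0]],"spin":[0,0,0,0,0]}'
python3 -m jog '{"translation":[[-0.5,0,0],[-1.0,0,0],[-1.5,0,0],[-1.8,0,0],[-1.8,0,0]],"spin":[0,0,0,0,0]}'
python3 -m jog '{"translation":[[0,0,0],[0,0,0]],"spin":[0,0]}'
```

```text
time: 4.75
tcp_pos: [455.8, 31.3, 66.2]
tcp_rot: [-3.141, -0.007, 0.034]
contact_force: [9.8, -5.1, -13.9]
finger_gap: 0.128
time: 5.25
tcp_pos: [437.8, 30.5, 66.2]
tcp_rot: [-3.141, -0.007, 0.034]
contact_force: [9.7, -4.3, -12.8]
finger_gap: 0.129
time: 5.45
tcp_pos: [438.1, 30.5, 66.2]
tcp_rot: [-3.141, -0.007, 0.034]
contact_force: [9.1, -4.7, -12.3]
finger_gap: 0.124
```

```bash
python3 -m jog '{"translation":[[-0.4,0.08,0.1],[-0.8,0.08,0.1],[-0.8,0.08,0.1]],"spin":[0,0,0]}'
python3 -m jog '{"translation":[[-0.1,0,0],[-0.1,0,0]],"spin":[0,0]}'
python3 -m jog '{"translation":[[-0.1,0,0],[-0.1,0,0]],"spin":[0,0]}'
```

```text
time: 5.75
tcp_pos: [431.4, 30.1, 66.1]
tcp_rot: [-3.141, -0.01, 0.035]
contact_force: [9.8, -3.5, -5.5]
finger_gap: 0.128
time: 5.95
tcp_pos: [430.6, 30.1, 66.1]
tcp_rot: [-3.141, -0.01, 0.035]
contact_force: [10.9, -2.7, -5.1]
finger_gap: 0.126
time: 6.15
tcp_pos: [429.8, 30.1, 66.1]
tcp_rot: [-3.141, -0.01, 0.035]
contact_force: [9.6, -3.9, -5.8]
finger_gap: 0.127
```

```bash
python3 -m jog '{"translation":[[-0.1,0.04,0],[-0.1,0.04,0]],"spin":[0,0]}'
python3 -m jog '{"translation":[[-0.1,0,0],[-0.1,0,0]],"spin":[0,0]}'
python3 -m jog '{"translation":[[-0.1,0,0],[-0.1,0,0]],"spin":[0,0]}'
```

```text
time: 6.35
tcp_pos: [428.8, 30.0, 66.1]
tcp_rot: [-3.14, -0.01, 0.035]
contact_force: [10.2, -3.1, -6.9]
finger_gap: 0.129
time: 6.55
tcp_pos: [427.8, 29.9, 66.1]
tcp_rot: [-3.14, -0.01, 0.035]
contact_force: [10.8, -2.3, -6.0]
finger_gap: 0.133
time: 6.75
tcp_pos: [426.9, 29.9, 66.1]
tcp_rot: [-3.14, -0.01, 0.035]
contact_force: [11.2, -1.7, -6.9]
finger_gap: 0.124
```

```bash
python3 -m jog '{"translation":[[-0.07,0,0],[-0.07,0,0]],"spin":[0,0]}'
python3 -m jog '{"translation":[[-0.07,0,0],[-0.07,0,0]],"spin":[0,0]}'
```

```text
time: 6.95
tcp_pos: [426.2, 29.9, 66.1]
tcp_rot: [-3.14, -0.01, 0.035]
contact_force: [10.4, -2.9, -6.3]
finger_gap: 0.127
time: 7.15
tcp_pos: [425.5, 29.8, 66.1]
tcp_rot: [-3.14, -0.01, 0.035]
contact_force: [11.0, -2.6, -6.7]
finger_gap: 0.132
```

```bash
python3 -m jog '{"translation":[[-0.07,0,0],[-0.07,0,0]],"spin":[0,0]}'
python3 - <<'E'
from h import *
f,s=getw(); st(); cv2.imwrite("pics/w5.png",f["frame"][200:350,200:440,::-1].repeat(3,0).repeat(3,1))
f=grab_frame("scene"); cv2.imwrite("pics/s5.png",cv2.resize(f["frame"][140:240,240:360,::-1],None,fx=6,fy=6,interpolation=cv2.INTER_CUBIC))
E
```

```text
time: 7.35
tcp_pos: [424.9, 29.8, 66.1]
tcp_rot: [-3.14, -0.01, 0.035]
contact_force: [10.5, -2.5, -7.5]
finger_gap: 0.127
t 7.40 [424.9  29.8  66.1] [-3.1401 -0.0104  0.0348] F [10.5 -2.6 -6.6] g 0.123
```

View pics/w5.png

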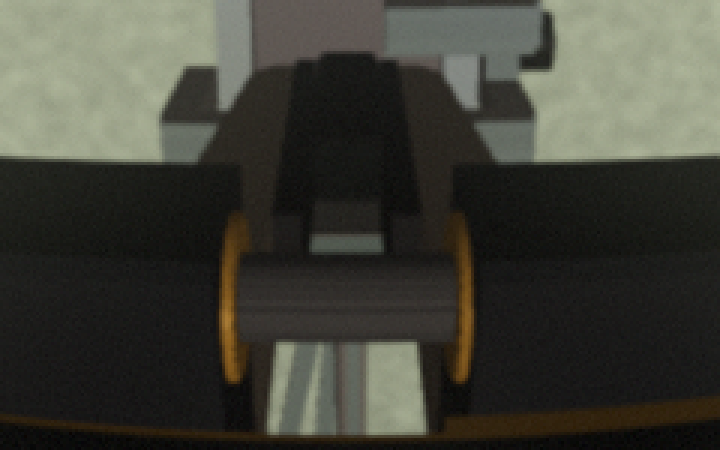

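View pics/s5.png

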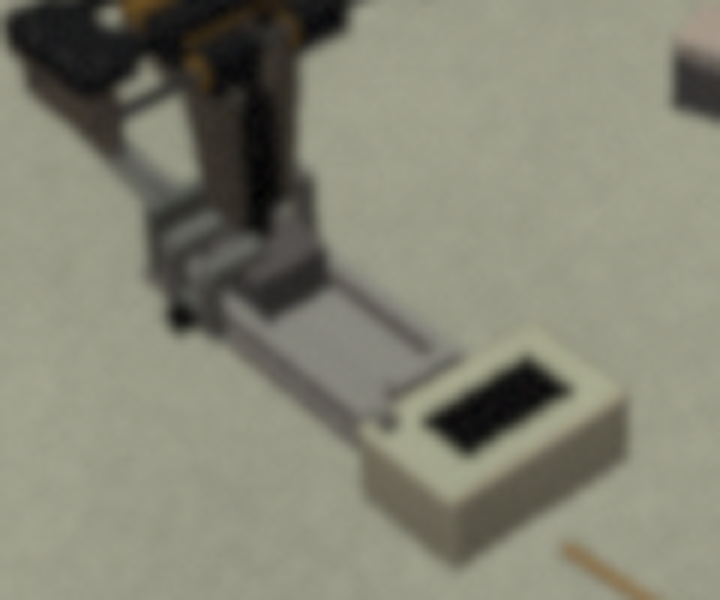

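```bash
python3 -m jog '{"translation":[[0,0.1,0],[0,0.25,0],[0,0.25,0]],"spin":[0,0,0]}'
python3 -m jog '{"translation":[[0,0.1,0],[0,0.2,0],[0,0.2,0]],"spin":[0,0,0]}'
```

```text
time: 7.75
tcp_pos: [425.0, 28.4, 66.1]
tcp_rot: [-3.139, -0.011, 0.035]
contact_force: [9.7, 0.8, -7.1]
finger_gap: 0.128
time: 8.05
tcp_pos: [425.0, 26.5, 66.1]
tcp_rot: [-3.139, -0.011, 0.036]
contact_force: [9.6, 1.3, -7.2]
finger_gap: 0.129
```

It slides sideways with about 1 N, so the post is past the catch. I continue to fully hooked.

```bash
python3 -m jog '{"translation":[[0,0.25,0],[0,0.5,0],[0,0.75,0],[0,0.9,0],[0,0.9,0]],"spin":[0,0,0,0,0]}'
python3 -m jog '{"translation":[[0,0.1,0],[0,0.2,0],[0,0.2,0]],"spin":[0,0,0]}'
```

```text
time: 8.55
tcp_pos: [425.4, 17.3, 66.1]
tcp_rot: [-3.139, -0.011, 0.035]
contact_force: [10.9, 0.5, -7.8]
finger_gap: 0.127
time: 8.85
tcp_pos: [425.5, 15.5, 66.1]
tcp_rot: [-3.139, -0.011, 0.036]
contact_force: [10.6, 0.4, -7.3]
finger_gap: 0.127
```

```bash
python3 -m jog '{"translation":[[0,0.1,0],[0,0.2,0],[0,0.2,0]],"spin":[0,0,0]}'

```

```text
time: 9.15
tcp_pos: [425.6, 13.6, 66.1]
tcp_rot: [-3.139, -0.011, 0.036]
contact_force: [10.4, 0.8, -8.2]
finger_gap: 0.126
```

```bash
python3 -m jog '{"translation":[[0,0.1,0],[0,0.1,0]],"spin":[0,0]}'
python3 -m jog '{"translation":[[0,0.1,0],[0,0.1,0]],"spin":[0,0]}'

```

```text
time: 9.35
tcp_pos: [425.6, 13.4, 66.1]
tcp_rot: [-3.138, -0.011, 0.036]
contact_force: [10.9, 3.5, -7.6]
finger_gap: 0.125
time: 9.55
tcp_pos: [425.6, 13.3, 66.1]
tcp_rot: [-3.137, -0.011, 0.037]
contact_force: [10.0, 7.0, -7.5]
finger_gap: 0.132
```

The sideways end is reached. I relax y and ease forward onto the catch.

```bash
python3 -m jog '{"translation":[[0.1,-0.13,0],[0.2,-0.15,0],[0.3,-0.15,0],[0.3,-0.15,0]],"spin":[0,0,0,0]}'
python3 -m jog '{"translation":[[0.1,0,0],[0.2,0,0],[0.2,0,0]],"spin":[0,0,0]}'

```

```text
time: 9.95
tcp_pos: [427.7, 13.6, 66.0]
tcp_rot: [-3.139, -0.009, 0.036]
contact_force: [8.2, 2.7, -4.4]
finger_gap: 0.128
time: 10.25
tcp_pos: [427.8, 13.6, 66.0]
tcp_rot: [-3.139, -0.005, 0.036]
contact_force: [3.6, 5.0, 3.8]
finger_gap: 0.125
```

```bash
python3 -m jog '{"translation":[[0.1,-0.1,0.04],[0.1,-0.1,0.04]],"spin":[0,0]}'
python3 -m jog '{"translation":[[0,0,0],[0,0,0],[0,0,0]],"spin":[0,0,0]}' 40
python3 -m jog '{"translation":[[0,0,-2],[0,0,-5],[0,0,-9],[0,0,-12],[0,0,-12]],"spin":[0,0,0,0,0]}'
python3 - <<'E'
from h import *
f,s=getw(); st(); cv2.imwrite("pics/w6.png",f["frame"][:,:,::-1]); np.save("w6.npy",f["T"])
E
```

```text
time: 10.45
tcp_pos: [427.9, 13.7, 65.9]
tcp_rot: [-3.141, -0.003, 0.036]
contact_force: [0.9, 2.4, 11.1]
finger_gap: 0.128
time: 10.75
tcp_pos: [425.5, 12.5, 64.3]
tcp_rot: [3.141, 0.002, 0.035]
contact_force: [-0.3, 0.0, -0.0]
finger_gap: 0.364
time: 11.25
tcp_pos: [428.5, 12.7, 187.9]
tcp_rot: [3.141, -0.007, 0.034]
contact_force: [0.1, -0.8, 0.3]
finger_gap: 0.405
t 11.30 [427.2  12.4 185.9] [ 3.141  -0.0033  0.0343] F [ 0.8  0.2 -0.2] g 0.401
```

View pics/w6.png

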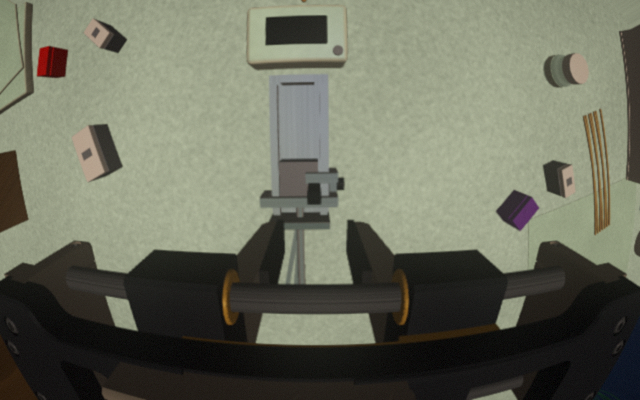

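The post is hooked behind the catch at (315,190) and the channel is free. I go to look at the right-hand box, around (455,−307).

```bash
python3 -m jog '{"translation":[[0.2,4.9,0],[0.3,9.8,0],[0.3,14.7,0],[0.3,19.6,0],[0.3,24.5,0]],"spin":[0,0,0,0,0]}' 65
python3 -m jog '{"translation":[[0,4,1],[0,7,2],[0,7,3],[0,7,3]],"spin":[0,0,0,0]}'
python3 - <<'E'
from h import *
f,s=getw(); st(); cv2.imwrite("pics/w7.png",f["frame"][:,:,::-1]); np.save("w7.npy",f["T"])
u,v=proj(f,[455,-306,42]); print(u,v); u=int(u);v=int(v)
cv2.imwrite("pics/w7c.png",cv2.resize(f["frame"][v-50:v+50,u-70:u+70,::-1],None,fx=5,fy=5,interpolation=cv2.INTER_CUBIC)); print(u-70,v-50)
E
```

```text
time: 11.8
tcp_pos: [436.5, -233.6, 182.8]
tcp_rot: [-3.14, 0.003, 0.035]
contact_force: [1.3, 0.2, 0.2]
finger_gap: 0.653
time: 12.2
tcp_pos: [438.3, -301.0, 151.4]
tcp_rot: [-3.138, 0.005, 0.034]
contact_force: [-0.5, -0.2, 0.1]
finger_gap: 0.652
t 12.25 [ 439.2 -300.4  152.6] [-3.1385  0.0038  0.0356] F [0.7 0.1 0.6] g 0.643
323.47663633919507 177.42098352217445
253 127
```

View pics/w7c.png

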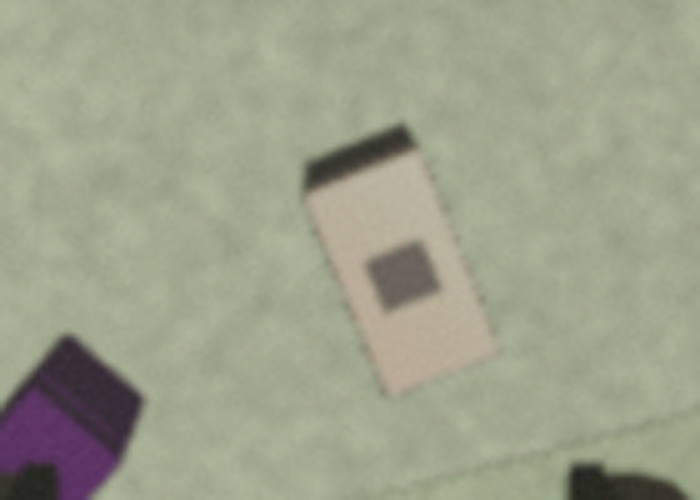

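The right-hand lid is at about (333,181), and purple lies well to its lower left. I'll measure the lid by mask.

```bash
cat >> h.py <<'E'
def lid(f,p,z=42,r=40):
    u,v=[int(a) for a in proj(f,p)]
    h=cv2.cvtColor(f["frame"],cv2.COLOR_RGB2LAB).astype(int)
    m=((h[...,1]>129)&(h[...,0]>110)).astype(np.uint8); m[:]=m
    k=np.zeros_like(m); k[max(v-r,0):v+r,max(u-r,0):u+r]=1; m&=k
    m=cv2.morphologyEx(m,cv2.MORPH_OPEN,np.ones((3,3)))
    cs,_=cv2.findContours(m,cv2.RETR_EXTERNAL,cv2.CHAIN_APPROX_NONE)
    c=max(cs,key=cv2.contourArea)[:,0].astype(float)
    w=np.array([onz(f,a,b,z)[:2] for a,b in c],np.float32)
    rc=cv2.minAreaRect(w); b=cv2.boxPoints(rc); e=b[1]-b[0]; g=b[2]-b[1]
    L=e if np.hypot(*e)>np.hypot(*g) else g
    print("centre",np.round(rc[0],1),"size",np.round(rc[1],1),"long axis angle rad %.3f"%np.arctan(L[1]/L[0]), "px",c.mean(0).round(1))
    return rc[0]
E
python3 - <<'E'
from h import *
f,s=getw(); st()
lid(f,[450,-310,42])
E
```

```text
t 12.30 [ 440.  -300.2  153.5] [-3.1395e+00  2.2000e-03  3.6600e-02] F [0.9 0.1 0.1] g 0.651Traceback (most recent call last):
  File "<stdin>", line 3, in <module>
  File "h.py", line 35, in lid
    c=max(cs,key=cv2.contourArea)[:,0].astype(float)
      ~~~^^^^^^^^^^^^^^^^^^^^^^^^
ValueError: max() iterable argument is empty
```

```bash
python3 - <<'E'
import cv2
im=cv2.imread("pics/w7.png"); h=cv2.cvtColor(im,cv2.COLOR_BGR2LAB)
for p in [(326,175),(335,190),(300,150),(350,150),(325,155)]: print(p,h[p[1],p[0]],im[p[1],p[0]])
E
```

```text
(326, 175) [182 128 140] [153 174 183]
(335, 190) [183 129 140] [153 174 187]
(300, 150) [182 121 141] [152 178 172]
(350, 150) [173 121 140] [143 168 162]
(325, 155) [ 96 125 135] [77 90 88]
```

```bash
sed -i 's/h\[...,1\]>129)/h[...,1]>=126)/; s/m\[:\]=m/pass/' h.py
sed -i 's/ h=cv2.cvtColor(f\["frame"\],/ h=cv2.cvtColor(cv2.GaussianBlur(f["frame"],(0,0),1),/; s/np.ones((3,3))/np.ones((3,3)));m=cv2.morphologyEx(m,cv2.MORPH_CLOSE,np.ones((9,9))/' h.py
python3 - <<'E'
from h import *
f,s=getw(); st()
c=lid(f,[450,-310,42])
E
```

```text
t 12.35 [ 440.5 -300.3  154.2] [-3.1404e+00  1.0000e-03  3.7100e-02] F [ 0.3 -0.8  0.3] g 0.649
centre [ 451.9 -314.3] size [40.4 21.4] long axis angle rad 0.431 px [333.  182.5]
```

```bash
python3 - <<'E'
from h import *
s=st(); print(totool(s,[451.9,-314.3,100]))
E
python3 -m jog '{"translation":[[0.5,0.7,1],[1.1,1.4,2],[1.1,1.4,3],[1.1,1.4,4],[1.1,1.4,5]],"spin":[8.5,17,25.5,34,42.5]}' 68
python3 -m jog '{"translation":[[0,0,0],[0,0,0],[0,0,0],[0,0,0]],"spin":[8.5,17,25,25]}' 
python3 - <<'E'
from h import *
f,s=getw(); s=st(); cv2.imwrite("pics/w8.png",f["frame"][:,:,::-1])
c=lid(f,[451.9,-314.3,42],r=60)
print(totool(s,[451.9,-314.3,31]))
E
```

```text
t 12.35 [ 440.5 -300.3  154.2] [-3.1404e+00  1.0000e-03  3.7100e-02] F [ 0.3 -0.8  0.3] g 0.649
[1.1  1.44 5.41]
time: 12.85
tcp_pos: [452.7, -314.4, 104.9]
tcp_rot: [-3.141, -0.001, -0.711]
contact_force: [0.7, -0.4, -0.9]
finger_gap: 0.679
time: 13.25
tcp_pos: [452.6, -314.4, 105.2]
tcp_rot: [-3.141, -0.0, -1.141]
contact_force: [0.4, 0.4, -0.3]
finger_gap: 0.683
t 13.30 [ 452.6 -314.4  105.2] [-3.1411e+00 -4.0000e-04 -1.1380e+00] F [0.6 0.6 0.2] g 0.679
centre [ 451.4 -315.6] size [39.7 22.3] long axis angle rad 0.430 px [318.  209.2]
[-0.05  0.07  7.42]
```

View pics/w8.png

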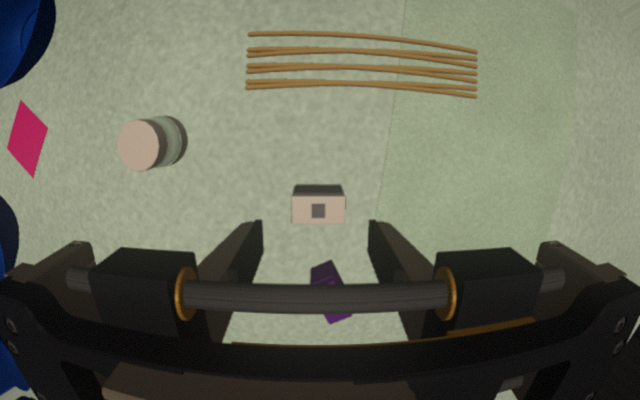

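Aligned: the lid at (318,209) is centred and square to the jaws. I descend and grip at about 15 N.

```bash
python3 -m jog '{"translation":[[0.05,0.12,2.5],[0.05,0.12,5],[0.05,0.12,6.5],[0.05,0.12,7.3],[0.05,0.12,7.3]],"spin":[0,0,0,0,0]}'
python3 -m jog '{"translation":[[0,0,0],[0,0,0],[0,0,0],[0,0,0],[0,0,0]],"spin":[0,0,0,0,0]}' 20 15
python3 -m jog '{"translation":[[0,0,-1.5],[0,0,-4],[0,0,-8],[0,0,-10],[0,0,-10]],"spin":[0,0,0,0,0]}'

```

```text
time: 13.8
tcp_pos: [450.7, -316.2, 30.9]
tcp_rot: [3.141, 0.001, -1.142]
contact_force: [-0.0, 0.5, 1.1]
finger_gap: 0.678
time: 14.3
tcp_pos: [451.6, -317.0, 32.5]
tcp_rot: [-3.141, -0.001, -1.143]
contact_force: [-0.7, -0.3, 6.1]
finger_gap: 0.437
time: 14.8
tcp_pos: [452.9, -317.8, 135.6]
tcp_rot: [-3.138, -0.006, -1.143]
contact_force: [0.6, 0.5, -0.3]
finger_gap: 0.434
```

Gripped, with a gap of 40 mm. I carry it to the track.

```bash
python3 -m jog '{"translation":[[-3.6,-2.6,0],[-7.3,-5.2,0],[-10.9,-7.8,0],[-14.6,-10.4,0],[-18.2,-13.0,0]],"spin":[-8.5,-17,-25.5,-34,-42.5]}'
python3 - <<'E'
from h import *
s=st(); print(totool(s,[520.9,34.1,135]), np.degrees(s["tcp_rot"][2]-.04))
E
```

```text
time: 15.3
tcp_pos: [493.2, -95.2, 131.3]
tcp_rot: [3.141, 0.001, -0.395]
contact_force: [0.7, 0.4, -1.0]
finger_gap: 0.436
t 15.30 [493.2 -95.2 131.3] [ 3.1412e+00  1.1000e-03 -3.9530e-01] F [ 0.7  0.4 -1. ] g 0.436
[ -2.42 -13.    -0.38] -24.941268937304503
```

```bash
python3 -m jog '{"translation":[[-0.9,-4.5,0],[-1.7,-9,0],[-2.4,-13,0],[-2.4,-13,0],[-2.4,-13,0]],"spin":[-8.3,-16.6,-24.9,-24.9,-24.9]}'
python3 - <<'E'
from h import *
f,s=getw();s=st(); print(totool(s,[520.9,34.1,135]), np.degrees(s["tcp_rot"][2]-.04))
cv2.imwrite("pics/w9.png",f["frame"][:,:,::-1])
E
```

```text
time: 15.8
tcp_pos: [521.8, 32.7, 131.0]
tcp_rot: [3.141, 0.002, 0.035]
contact_force: [-0.3, -1.3, -0.3]
finger_gap: 0.434
t 15.85 [521.8  31.2 131. ] [3.1409e+00 1.8000e-03 3.1900e-02] F [ 0.4 -0.2 -0.9] g 0.436
[-0.08 -0.29 -0.4 ] -0.46197994894898003
```

View pics/w9.png

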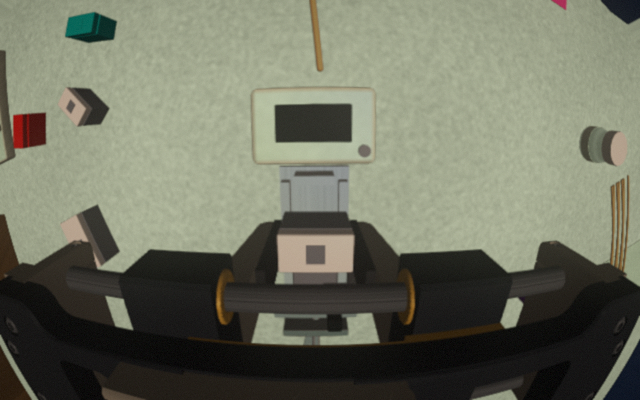

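```bash
python3 -m jog '{"translation":[[-0.08,-0.25,0],[-0.08,-0.25,0],[-0.08,-0.25,0]],"spin":[-0.3,-0.3,-0.3]}'
python3 - <<'E'
from h import *
f,s=getw();s=st(); z=s["tcp_pos"][2]+10.5
for u,v in [(315,252),(278,233),(353,233),(281,272),(351,271)]:print(onz(f,u,v,z).round(1))
cv2.imwrite("pics/w10.png",f["frame"][190:290,250:380,::-1].repeat(5,0).repeat(5,1))
E
```

```text
time: 16.15
tcp_pos: [521.6, 33.5, 131.7]
tcp_rot: [3.141, 0.0, 0.037]
contact_force: [0.5, 0.2, -0.4]
finger_gap: 0.429
t 16.20 [521.6  33.6 131.7] [ 3.1413 -0.      0.037 ] F [-0.1 -1.  -0.2] g 0.436
[522.9  34.9 142.2]
[532.5  53.7 142.2]
[533.9  16.3 142.2]
[510.5  52.3 142.2]
[512.4  15.6 142.2]
```

View pics/w10.png

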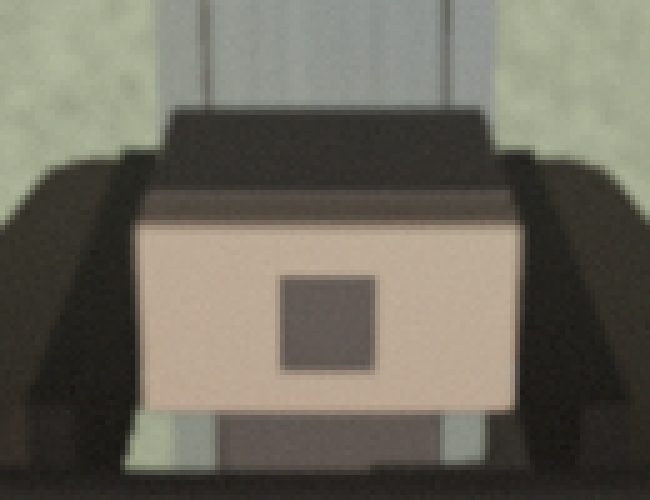

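```bash
python3 -m jog '{"translation":[[-0.25,-0.05,2.5],[-0.25,-0.05,5],[-0.25,-0.05,6.5],[-0.25,-0.05,7.3],[-0.25,-0.05,7.3]],"spin":[-0.1,-0.1,-0.1,-0.1,-0.1]}'
python3 -m jog '{"translation":[[0,0,0],[0,0,0]],"spin":[0,0]}'

```

```text
time: 16.7
tcp_pos: [518.5, 34.6, 57.8]
tcp_rot: [3.141, 0.002, 0.04]
contact_force: [-0.1, -0.1, -0.2]
finger_gap: 0.431
time: 16.9
tcp_pos: [519.9, 34.9, 59.6]
tcp_rot: [-3.142, -0.002, 0.04]
contact_force: [-0.1, 0.3, -0.5]
finger_gap: 0.432
```

```bash
python3 - <<'E'
from h import *
for i in range(2): f,s=getw();s=st()
print(totool(s,[519,33.95,41]))
cv2.imwrite("pics/w11.png",f["frame"][170:300,230:400,::-1].repeat(4,0).repeat(4,1))
E
```

```text
t 16.95 [519.9  34.9  59.6] [-3.1416e+00 -1.7000e-03  4.0100e-02] F [ 0.6  0.4 -0.2] g 0.434
t 17.00 [519.8  34.9  59.5] [-3.1416e+00 -1.6000e-03  4.0100e-02] F [ 0.2  0.7 -0.1] g 0.436
[-0.09  0.09  1.85]
```

View pics/w11.png

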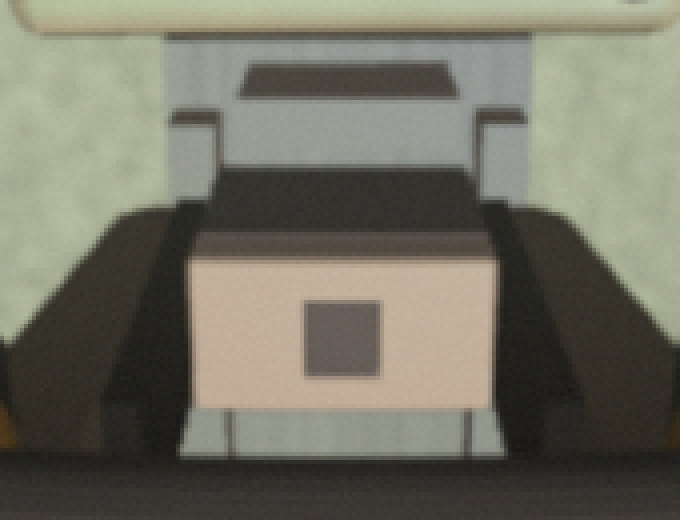

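Walls' middle is about 350 in the crop and the box's is about 343, so it sits roughly 1 mm to the left. That agrees with the +0.09 cm. I correct and lower it.

```bash
python3 -m jog '{"translation":[[-0.08,0.09,0],[-0.08,0.09,0.6],[-0.08,0.09,1.2],[-0.08,0.09,1.6],[-0.08,0.09,1.6]],"spin":[0,0,0,0,0]}'
python3 -m jog '{"translation":[[0,0,0.1],[0,0,0.15],[0,0,0.15]],"spin":[0,0,0]}'

```

```text
time: 17.5
tcp_pos: [517.7, 33.9, 41.7]
tcp_rot: [3.141, 0.002, 0.04]
contact_force: [-0.6, -0.5, -0.1]
finger_gap: 0.433
time: 17.8
tcp_pos: [518.4, 33.9, 41.2]
tcp_rot: [3.142, -0.0, 0.04]
contact_force: [0.2, 0.2, -0.3]
finger_gap: 0.431
```

```bash
python3 -m jog '{"translation":[[0,0,0.1],[0,0,0.1]],"spin":[0,0]}'
python3 -m jog '{"translation":[[0,0,0.1],[0,0,0.1]],"spin":[0,0]}'

```

```text
time: 18.0
tcp_pos: [518.6, 33.9, 40.5]
tcp_rot: [3.142, -0.0, 0.04]
contact_force: [0.2, 0.0, 2.5]
finger_gap: 0.435
time: 18.2
tcp_pos: [518.7, 33.9, 40.4]
tcp_rot: [3.141, -0.0, 0.04]
contact_force: [-3.5, -0.6, 12.4]
finger_gap: 0.433
```

It's on the floor. Release and rise.

```bash
python3 -m jog '{"translation":[[0,0,-0.1],[0,0,-0.1]],"spin":[0,0]}'
python3 -m jog '{"translation":[[0,0,0],[0,0,0],[0,0,0]],"spin":[0,0,0]}' 60
python3 -m jog '{"translation":[[0,0,-2],[0,0,-5],[0,0,-9],[0,0,-11],[0,0,-11]],"spin":[0,0,0,0,0]}'
python3 - <<'E'
from h import *
f,s=getw();s=st()
cv2.imwrite("pics/w12.png",f["frame"][:,:,::-1])
lid(f,[518,34,50],z=50,r=30)
E
```

```text
time: 18.4
tcp_pos: [518.6, 33.9, 40.5]
tcp_rot: [3.142, -0.001, 0.04]
contact_force: [-1.3, -0.1, 5.4]
finger_gap: 0.433
time: 18.7
tcp_pos: [518.2, 33.9, 39.9]
tcp_rot: [3.142, 0.001, 0.04]
contact_force: [-0.6, 0.7, 0.7]
finger_gap: 0.6
time: 19.2
tcp_pos: [520.5, 34.1, 153.1]
tcp_rot: [-3.141, -0.006, 0.04]
contact_force: [0.2, -0.6, 0.6]
finger_gap: 0.6
t 19.25 [519.2  33.9 151.2] [ 3.1415e+00 -2.8000e-03  4.0000e-02] F [-0.4 -0.2 -0.8] g 0.602
centre [525.   35.2] size [39.8 50.2] long axis angle rad -1.529 px [316.3 190.9]
```

View pics/w12.png

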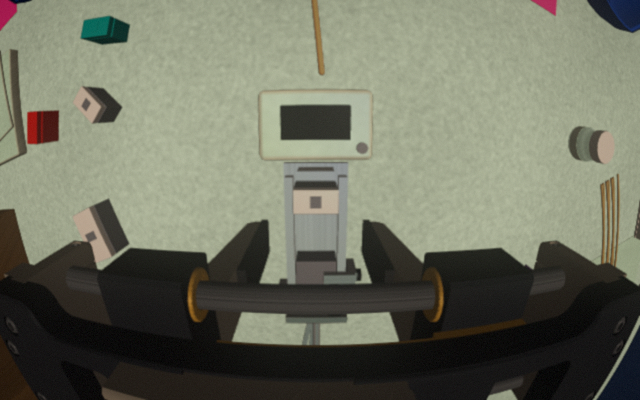

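Box standing in the track at (316,202). Now the left box.

```bash
python3 -m jog '{"translation":[[1.7,-4.5,0],[3.4,-9.0,0],[5.1,-13.5,0],[6.8,-18,0],[8.5,-22.5,0]],"spin":[0,0,0,0,0]}' 68
python3 -m jog '{"translation":[[0,0,0.5],[0,0,0.5],[0,0,0.5]],"spin":[0,0,0]}' 
python3 - <<'E'
from h import *
f,s=getw();s=st()
cv2.imwrite("pics/w13.png",f["frame"][:,:,::-1])
lid(f,[607,267,42],r=40)
E
```

```text
time: 19.75
tcp_pos: [593.7, 263.4, 147.9]
tcp_rot: [3.14, 0.003, 0.04]
contact_force: [0.8, -0.8, 0.0]
finger_gap: 0.679
time: 20.05
tcp_pos: [593.5, 260.0, 143.4]
tcp_rot: [3.139, 0.003, 0.039]
contact_force: [-0.4, -1.2, -0.0]
finger_gap: 0.675
t 20.10 [594.  259.8 144.1] [3.1397e+00 1.7000e-03 3.7900e-02] F [0.2 0.  0.4] g 0.681
centre [610.6 279.3] size [39.6 23. ] long axis angle rad 0.907 px [294.7 178.1]
```

View pics/w13.png

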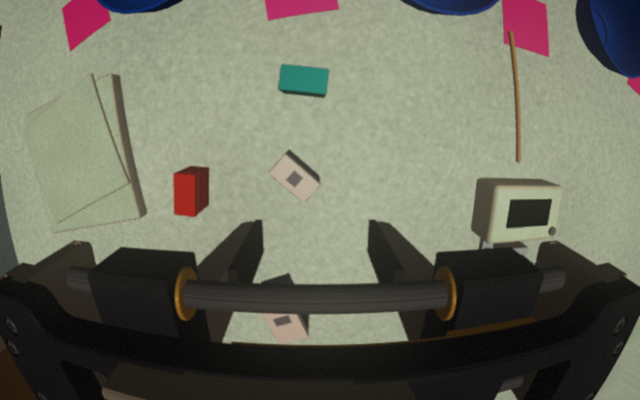

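The left small box's lid is at (295,178), size 39.6×23 as it should be. Red at (191,190) and turquoise at (304,80) are clear of it. I align above it.

```bash
python3 - <<'E'
from h import *
s=st(); print(totool(s,[610.6,279.3,105]))
E
python3 -m jog '{"translation":[[0.9,-1.0,1],[1.7,-1.9,2],[1.7,-1.9,3],[1.7,-1.9,3.9],[1.7,-1.9,3.9]],"spin":[8.1,16.2,24.3,32.4,40.2]}' 
python3 -m jog '{"translation":[[0,0,0],[0,0,0]],"spin":[0,0]}' 
python3 - <<'E'
from h import *
f,s=getw();s=st()
cv2.imwrite("pics/w14.png",f["frame"][:,:,::-1])
c=lid(f,[610,279,42],r=50); print(totool(s,[*c,32]))
E
```

```text
t 20.10 [594.  259.8 144.1] [3.1397e+00 1.7000e-03 3.7900e-02] F [0.2 0.  0.4] g 0.681
[ 1.74 -1.89  3.9 ]
time: 20.6
tcp_pos: [610.0, 279.1, 104.8]
tcp_rot: [3.139, 0.001, -0.67]
contact_force: [0.9, -0.7, -0.7]
finger_gap: 0.683
time: 20.8
tcp_pos: [610.8, 280.7, 106.6]
tcp_rot: [-3.141, -0.001, -0.66]
contact_force: [-1.4, -0.3, 0.5]
finger_gap: 0.679
t 20.85 [610.9 281.  106.6] [-3.1412e+00 -4.0000e-04 -6.5980e-01] F [-0.6 -0.3 -0.7] g 0.682
centre [610.5 278.9] size [39.4 22.5] long axis angle rad 0.885 px [318. 209.]
[0.1  0.19 7.46]
```

View pics/w14.png

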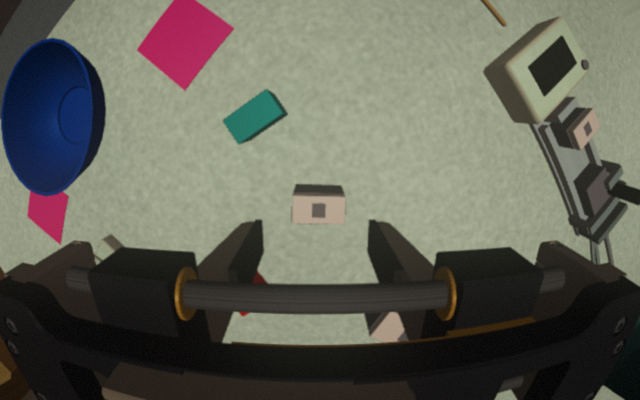

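```bash
python3 -m jog '{"translation":[[0.08,0.17,2.5],[0.08,0.17,5],[0.08,0.17,6.5],[0.08,0.17,7.4],[0.08,0.17,7.4]],"spin":[1,1,1,1,1]}'
python3 -m jog '{"translation":[[0,0,0],[0,0,0],[0,0,0],[0,0,0],[0,0,0]],"spin":[0,0,0,0,0]}' 20 15
python3 -m jog '{"translation":[[0,0,-1.5],[0,0,-4],[0,0,-8],[0,0,-10],[0,0,-10]],"spin":[0,0,0,0,0]}'
python3 - <<'E'
from h import *
f,s=getw();s=st(); print(totool(s,[500,33.2,131]), np.degrees(s["tcp_rot"][2]-.04))
E
```

```text
time: 21.35
tcp_pos: [609.6, 279.6, 31.1]
tcp_rot: [3.14, 0.001, -0.679]
contact_force: [-0.6, -0.3, 0.5]
finger_gap: 0.676
time: 21.85
tcp_pos: [610.6, 280.2, 33.2]
tcp_rot: [-3.14, -0.001, -0.679]
contact_force: [-0.7, -1.4, 5.5]
finger_gap: 0.433
time: 22.35
tcp_pos: [612.3, 281.2, 136.9]
tcp_rot: [-3.135, -0.003, -0.679]
contact_force: [0.1, 0.0, -1.0]
finger_gap: 0.432
t 22.40 [611.  280.5 134.4] [-3.1382e+00 -1.5000e-03 -6.7890e-01] F [ 0.   0.2 -0.3] g 0.434
[ 6.89 26.22  0.26] -41.18882313282131
```

```bash
python3 -m jog '{"translation":[[1.0,4.4,0],[2.0,8.8,0],[3.0,13.2,0],[4.0,17.6,0],[5,22,0]],"spin":[-8.2,-16.4,-24.6,-32.8,-41]}'
python3 - <<'E'
from h import *
s=st(); print(totool(s,[491,32.8,134]), np.degrees(s["tcp_rot"][2]-.04))
E
```

```text
time: 22.9
tcp_pos: [508.7, 75.7, 130.8]
tcp_rot: [3.141, 0.003, 0.043]
contact_force: [1.1, -0.6, -0.4]
finger_gap: 0.435
t 22.90 [508.7  75.7 130.8] [3.1411e+00 2.8000e-03 4.3000e-02] F [ 1.1 -0.6 -0.4] g 0.435
[-1.95  4.21 -0.31] 0.1703296278202299
```

```bash
python3 -m jog '{"translation":[[-1.0,2.1,0],[-1.9,4.2,0],[-1.9,4.2,0],[-1.9,4.2,0]],"spin":[0,0,0,0]}'
python3 - <<'E'
from h import *
for i in range(2): f,s=getw();s=st()
print(totool(s,[491,32.8,59]), np.degrees(s["tcp_rot"][2]-.04))
cv2.imwrite("pics/w15.png",f["frame"][160:310,220:410,::-1].repeat(4,0).repeat(4,1))
E
```

```text
time: 23.3
tcp_pos: [492.9, 34.8, 131.5]
tcp_rot: [-3.141, 0.001, 0.036]
contact_force: [-1.1, 1.1, -0.2]
finger_gap: 0.437
t 23.35 [493.3  35.6 131.6] [-3.141e+00  8.000e-04  3.740e-02] F [-0.3  0.1 -0.5] g 0.433
t 23.40 [493.5  35.9 131.7] [-3.141e+00  5.000e-04  3.820e-02] F [ 0.1 -0.5 -0.1] g 0.434
[-0.25  0.31  7.27] -0.10421614891955812
```

View pics/w15.png

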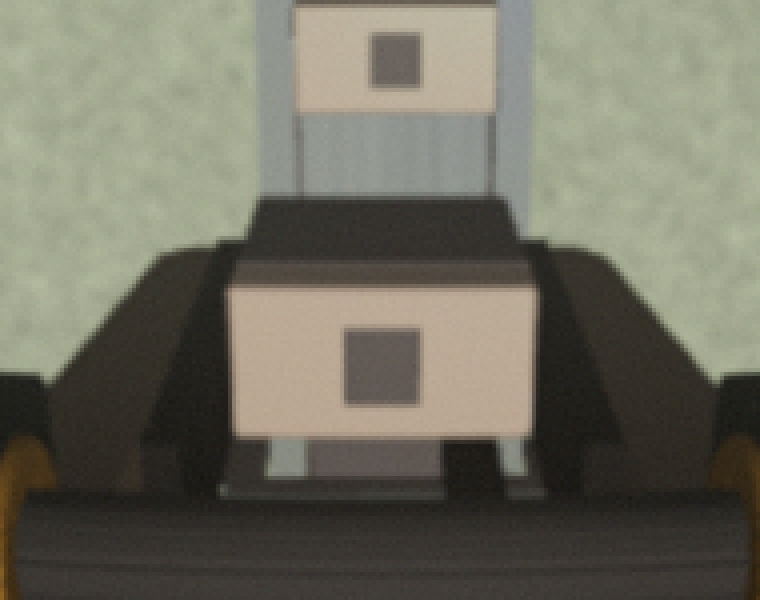

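The held box is square and the first box stands ahead of it. I lower it to above the walls.

```bash
python3 -m jog '{"translation":[[-0.25,0.3,0],[-0.25,0.3,3],[-0.25,0.3,5.5],[-0.25,0.3,7.2],[-0.25,0.3,7.2]],"spin":[0,0,0,0,0]}'
python3 -m jog '{"translation":[[0,0,0],[0,0,0]],"spin":[0,0]}'
python3 - <<'E'
from h import *
f,s=getw();s=st()
print(totool(s,[491,32.8,41.2]), np.degrees(s["tcp_rot"][2]-.04))
cv2.imwrite("pics/w16.png",f["frame"][160:310,220:410,::-1].repeat(4,0).repeat(4,1))
E
```

```text
time: 23.9
tcp_pos: [489.2, 32.2, 58.0]
tcp_rot: [3.142, 0.005, 0.038]
contact_force: [0.3, -0.3, -0.5]
finger_gap: 0.43
time: 24.1
tcp_pos: [491.8, 32.0, 61.1]
tcp_rot: [-3.141, -0.002, 0.037]
contact_force: [-0.4, -0.4, -0.5]
finger_gap: 0.433
t 24.15 [491.9  31.9  61.2] [-3.1415e+00 -2.0000e-03  3.7000e-02] F [ 0.5 -0.6 -0.1] g 0.439
[-0.09 -0.09  2.  ] -0.17137461145372487
```

View pics/w16.png

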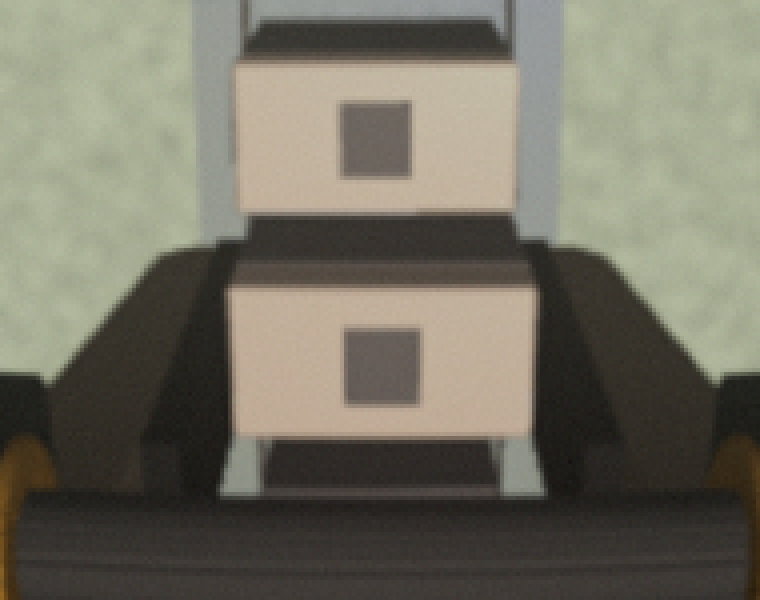

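```bash
python3 - <<'E'
from h import *
f,s=getw();s=st(); z=s["tcp_pos"][2]+9.6
print("box1 rear",onz(f,220+375/4,160+213/4,50).round(1),"front",onz(f,220+375/4,160+60/4,50).round(1))
print("box2 front",onz(f,220+382/4,160+286/4,z).round(1),"rear",onz(f,220+382/4,160+437/4,z).round(1))
E
```

```text
t 24.20 [491.8  31.8  61.2] [-3.1415e+00 -2.0000e-03  3.6900e-02] F [-0.6  0.8 -0.9] g 0.434
box1 rear [507.1  34.4  50. ] front [528.9  35.2  50. ]
box2 front [504.1  33.4  70.8] rear [482.8  32.6  70.8]
```

```bash
python3 -m jog '{"translation":[[-0.3,-0.08,0],[-0.3,-0.08,0.6],[-0.3,-0.08,1.2],[-0.3,-0.08,1.8],[-0.3,-0.08,1.9]],"spin":[-0.2,-0.2,-0.2,-0.2,-0.2]}'
python3 -m jog '{"translation":[[0,0,0],[0,0,0]],"spin":[0,0]}'

```

```text
time: 24.7
tcp_pos: [487.8, 32.2, 40.9]
tcp_rot: [3.141, 0.001, 0.04]
contact_force: [-3.8, -0.2, 13.9]
finger_gap: 0.432
time: 24.9
tcp_pos: [487.8, 32.2, 40.9]
tcp_rot: [3.141, 0.001, 0.04]
contact_force: [-1.3, -0.9, 2.5]
finger_gap: 0.437
```

Grip height was 33 above the underside, plus the 8 mm floor gives 41, so it's on the floor. Release.

```bash
python3 -m jog '{"translation":[[0,0,0],[0,0,0],[0,0,0]],"spin":[0,0,0]}' 60
python3 -m jog '{"translation":[[0,0,-2],[0,0,-5],[0,0,-9],[-2,0,-11],[-4,0,-11]],"spin":[0,0,0,0,0]}'
python3 -m jog '{"translation":[[-2,1.0,0],[-2,1.7,0],[-2,1.7,0]],"spin":[0,0,0]}' 40 30
python3 - <<'E'
from h import *
f,s=getw();s=st(); np.save("w17.npy",f["T"])
cv2.imwrite("pics/w17.png",f["frame"][:,:,::-1])
cv2.imwrite("pics/w17c.png",f["frame"][60:250,220:410,::-1].repeat(3,0).repeat(3,1))
print(proj(f,[427.8,13.7,84]),totool(s,[427.8,13.7,66]))
E
```

```text
time: 25.2
tcp_pos: [488.0, 32.3, 41.0]
tcp_rot: [-3.142, 0.0, 0.04]
contact_force: [-0.3, -0.3, 0.9]
finger_gap: 0.599
time: 25.7
tcp_pos: [449.9, 31.0, 154.0]
tcp_rot: [-3.141, -0.006, 0.04]
contact_force: [0.4, 0.1, -0.3]
finger_gap: 0.603
time: 26.0
tcp_pos: [429.3, 12.0, 151.4]
tcp_rot: [3.141, -0.001, 0.038]
contact_force: [-0.2, 0.5, 0.1]
finger_gap: 0.401
t 26.05 [429.8  12.6 151.4] [-3.1416e+00 -1.3000e-03  3.9000e-02] F [0.1 0.3 0.1] g 0.398
(np.float64(314.4217914099661), np.float64(212.3449549935225)) [-0.2  -0.12  8.54]
```

View pics/w17c.png

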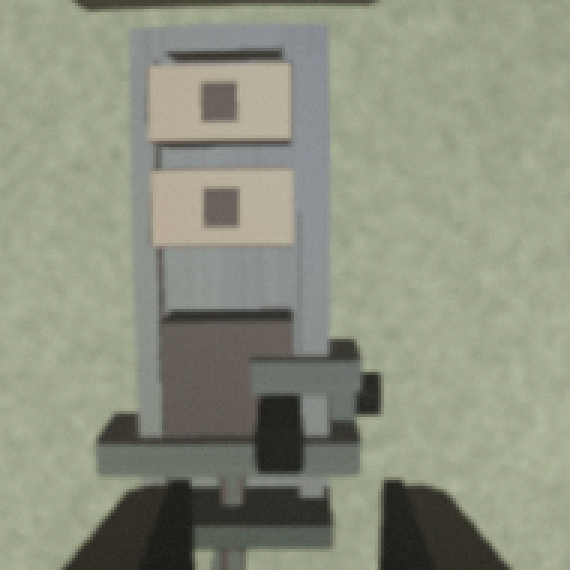

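Both boxes stand square in the channel at crop (220,100) and (222,207). The post is still hooked at (278,430). I regrip it.

```bash
python3 -m jog '{"translation":[[-0.2,-0.1,2.5],[-0.2,-0.1,5],[-0.2,-0.1,7],[-0.2,-0.1,8.4],[-0.2,-0.1,8.4]],"spin":[0,0,0,0,0]}'
python3 -m jog '{"translation":[[0,0,0],[0,0,0]],"spin":[0,0]}'
python3 - <<'E'
from h import *
f,s=getw();s=st(); print(totool(s,[427.8,13.7,66]))
cv2.imwrite("pics/w18.png",f["frame"][180:300,220:410,::-1].repeat(4,0).repeat(4,1))
E
```

```text
time: 26.55
tcp_pos: [426.2, 14.3, 65.4]
tcp_rot: [-3.141, 0.004, 0.041]
contact_force: [0.7, -0.8, 0.1]
finger_gap: 0.401
time: 26.75
tcp_pos: [427.6, 14.1, 67.7]
tcp_rot: [-3.141, -0.001, 0.04]
contact_force: [-0.3, -0.4, 0.4]
finger_gap: 0.398
t 26.80 [427.6  14.   67.9] [-3.1415e+00 -1.7000e-03  4.0300e-02] F [ 0.5  0.3 -0.6] g 0.400
[0.02 0.03 0.19]
```

View pics/w18.png

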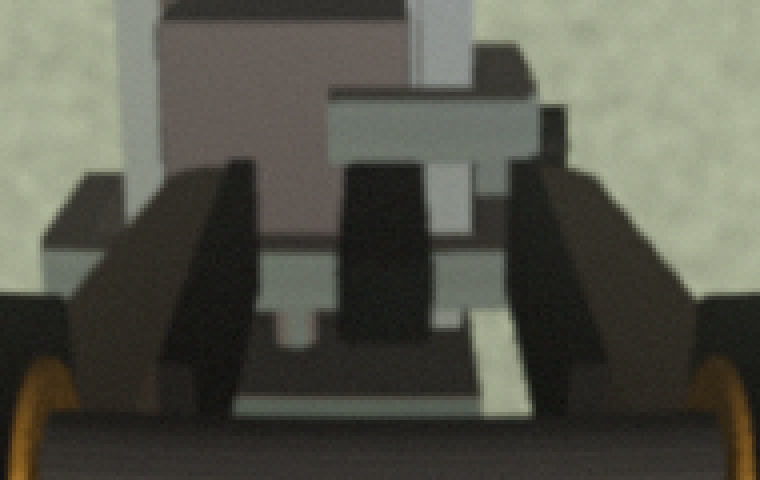

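```bash
python3 -m jog '{"translation":[[0.02,0.02,0.15],[0.02,0.02,0.15],[0.02,0.02,0.15],[0.02,0.02,0.15],[0.02,0.02,0.15]],"spin":[0,0,0,0,0]}' 0 30
python3 -m jog '{"translation":[[-0.15,0,0],[-0.3,0,0],[-0.3,0,0]],"spin":[0,0,0]}'

```

```text
time: 27.3
tcp_pos: [427.0, 13.7, 65.9]
tcp_rot: [3.142, -0.0, 0.04]
contact_force: [-0.8, 1.2, 2.5]
finger_gap: 0.129
time: 27.6
tcp_pos: [426.8, 13.7, 66.0]
tcp_rot: [-3.141, -0.006, 0.04]
contact_force: [7.2, -0.8, -7.0]
finger_gap: 0.129
```

```bash
python3 -m jog '{"translation":[[-0.1,0,0.03],[-0.2,0,0.05],[-0.2,0,0.05]],"spin":[0,0,0]}'

```

```text
time: 27.9
tcp_pos: [426.4, 13.7, 66.0]
tcp_rot: [-3.141, -0.009, 0.04]
contact_force: [10.2, -0.2, -7.1]
finger_gap: 0.127
```

```bash
python3 -m jog '{"translation":[[-0.08,0,0],[-0.08,0,0]],"spin":[0,0]}'
python3 -m jog '{"translation":[[0,-0.2,0],[0,-0.4,0],[0,-0.4,0]],"spin":[0,0,0]}'

```

```text
time: 28.1
tcp_pos: [425.7, 13.7, 66.0]
tcp_rot: [-3.141, -0.009, 0.04]
contact_force: [10.6, -0.5, -7.4]
finger_gap: 0.131
time: 28.4
tcp_pos: [425.6, 17.9, 66.0]
tcp_rot: [-3.141, -0.009, 0.04]
contact_force: [10.7, 0.7, -8.2]
finger_gap: 0.13
```

```bash
python3 -m jog '{"translation":[[0,-0.3,0],[0,-0.6,0],[0,-0.9,0],[0,-1.1,0],[0,-1.1,0]],"spin":[0,0,0,0,0]}'
python3 -m jog '{"translation":[[0,-0.1,0],[0,-0.1,0]],"spin":[0,0]}'

```

```text
time: 28.9
tcp_pos: [425.1, 29.0, 66.0]
tcp_rot: [-3.14, -0.009, 0.04]
contact_force: [9.7, 2.0, -7.1]
finger_gap: 0.124
time: 29.1
tcp_pos: [425.0, 29.7, 66.0]
tcp_rot: [-3.141, -0.009, 0.04]
contact_force: [9.8, -0.5, -6.5]
finger_gap: 0.127
```

```bash
python3 -m jog '{"translation":[[0,-0.07,0],[0,-0.07,0]],"spin":[0,0]}'

```

```text
time: 29.3
tcp_pos: [425.0, 29.8, 66.0]
tcp_rot: [-3.141, -0.009, 0.04]
contact_force: [9.8, -2.0, -7.1]
finger_gap: 0.127
```

On the centre line. I ease forward slowly.

```bash
python3 -m jog '{"translation":[[0.3,0,0],[0.6,0,0],[0.9,0,0],[1.2,0,0],[1.5,0,0]],"spin":[0,0,0,0,0]}'
python3 -m jog '{"translation":[[0.3,0,0],[0.6,0,0],[0.9,0,0],[1.1,0,0],[1.1,0,0]],"spin":[0,0,0,0,0]}'
python3 - <<'E'
from h import *
f,s=getw();s=st()
cv2.imwrite("pics/w19.png",f["frame"][130:280,220:410,::-1].repeat(4,0).repeat(4,1))
E
```

```text
time: 29.8
tcp_pos: [439.4, 30.4, 65.9]
tcp_rot: [-3.141, -0.008, 0.04]
contact_force: [8.7, -2.1, -4.4]
finger_gap: 0.124
time: 30.3
tcp_pos: [450.4, 30.9, 65.9]
tcp_rot: [-3.141, -0.008, 0.04]
contact_force: [8.3, -1.9, -3.7]
finger_gap: 0.126
t 30.35 [450.4  30.9  65.9] [-3.1413 -0.0078  0.0397] F [ 8.3 -1.5 -4.6] g 0.131
```

View pics/w19.png

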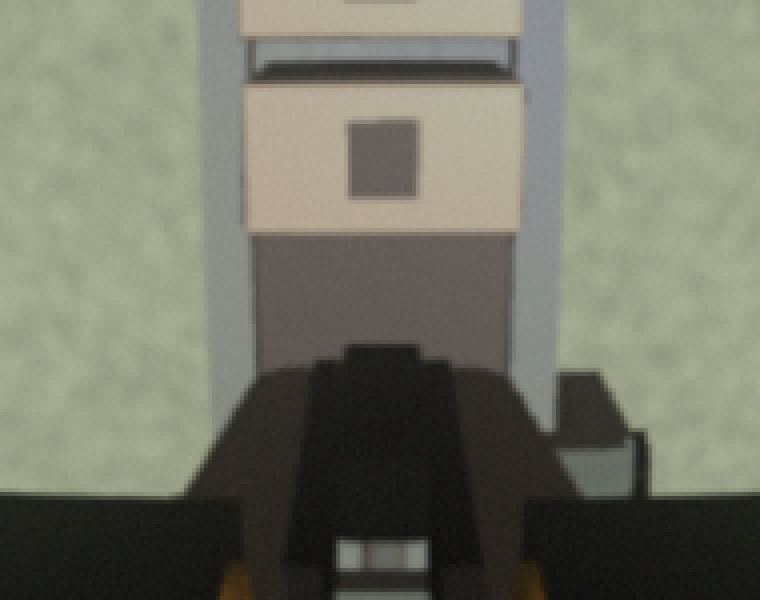

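The follower is about to meet the second box at (383,160), and both boxes are upright. I continue slowly.

```bash
python3 -m jog '{"translation":[[0.2,0,0],[0.4,0,0],[0.6,0,0],[0.8,0,0],[0.95,0,0]],"spin":[0,0,0,0,0]}'
python3 -m jog '{"translation":[[0.1,0,0],[0.2,0,0],[0.2,0,0]],"spin":[0,0,0]}'
python3 -m jog '{"translation":[[0.1,0,0],[0.2,0,0],[0.2,0,0]],"spin":[0,0,0]}'

```

```text
time: 30.85
tcp_pos: [459.3, 31.3, 65.9]
tcp_rot: [-3.141, -0.006, 0.04]
contact_force: [7.2, -0.9, -1.6]
finger_gap: 0.129
time: 31.15
tcp_pos: [461.3, 31.3, 65.9]
tcp_rot: [-3.141, -0.007, 0.04]
contact_force: [7.6, -0.7, -1.8]
finger_gap: 0.127
time: 31.45
tcp_pos: [462.4, 31.4, 65.9]
tcp_rot: [3.141, -0.005, 0.04]
contact_force: [5.2, -1.6, 1.1]
finger_gap: 0.129
```

```bash
python3 -m jog '{"translation":[[0.1,0,0],[0.15,0,0],[0.15,0,0]],"spin":[0,0,0]}'
python3 -m jog '{"translation":[[0.08,0,0],[0.08,0,0]],"spin":[0,0]}'
python3 - <<'E'
from h import *
f,s=getw();s=st()
cv2.imwrite("pics/w20.png",f["frame"][90:280,220:410,::-1].repeat(3,0).repeat(3,1))
E
```

```text
time: 31.75
tcp_pos: [462.6, 31.4, 65.9]
tcp_rot: [3.141, -0.002, 0.04]
contact_force: [3.6, -1.6, 5.4]
finger_gap: 0.127
time: 31.95
tcp_pos: [462.7, 31.4, 65.9]
tcp_rot: [3.141, -0.001, 0.04]
contact_force: [1.2, -1.7, 7.6]
finger_gap: 0.124
t 32.00 [462.7  31.4  65.9] [ 3.141e+00 -9.000e-04  3.990e-02] F [ 1.5 -1.5  8.4] g 0.129
```

View pics/w20.png

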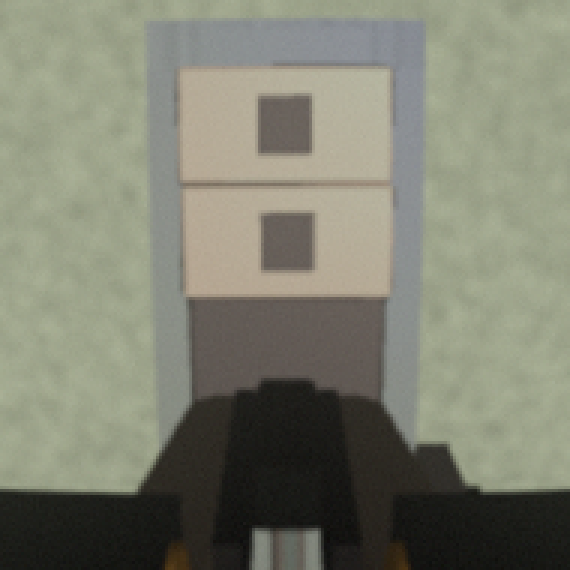

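Both boxes are clamped tight against the front stop and the hand force is near zero. Release.

```bash
python3 -m jog '{"translation":[[0.03,0.02,-0.06],[0.03,0.02,-0.06]],"spin":[0,0]}'
python3 -m jog '{"translation":[[0,0,0],[0,0,0],[0,0,0]],"spin":[0,0,0]}' 30
python3 -m jog '{"translation":[[0,0,-2],[0,0,-5],[0,0,-9],[-2,0,-11],[-4,0,-11]],"spin":[0,0,0,0,0]}'
python3 -m jog '{"translation":[[0,0,0],[0,0,0]],"spin":[0,0]}'
python3 - <<'E'
from h import *
f,s=getw();s=st()
cv2.imwrite("pics/w21.png",f["frame"][30:250,200:420,::-1].repeat(2,0).repeat(2,1))
F=grab_frame("scene"); cv2.imwrite("pics/s21.png",cv2.resize(F["frame"][140:240,240:360,::-1],None,fx=5,fy=5,interpolation=cv2.INTER_CUBIC))
cv2.imwrite("pics/s21f.png",F["frame"][:,:,::-1])
E
```

```text
time: 32.2
tcp_pos: [462.7, 31.4, 65.9]
tcp_rot: [3.141, -0.0, 0.04]
contact_force: [3.0, -1.8, 4.2]
finger_gap: 0.13
time: 32.5
tcp_pos: [461.5, 31.7, 65.3]
tcp_rot: [-3.142, 0.002, 0.04]
contact_force: [0.6, 0.4, -0.6]
finger_gap: 0.301
time: 33.0
tcp_pos: [423.7, 30.4, 178.2]
tcp_rot: [-3.141, -0.005, 0.04]
contact_force: [-1.1, -1.4, -0.7]
finger_gap: 0.3
time: 33.2
tcp_pos: [422.5, 30.0, 175.7]
tcp_rot: [3.141, -0.0, 0.04]
contact_force: [-0.3, -0.9, -0.7]
finger_gap: 0.301
t 33.25 [422.9  30.  175.6] [-3.1415e+00  1.0000e-04  4.0200e-02] F [-0.6  0.3 -0.1] g 0.297
```

View pics/w21.png

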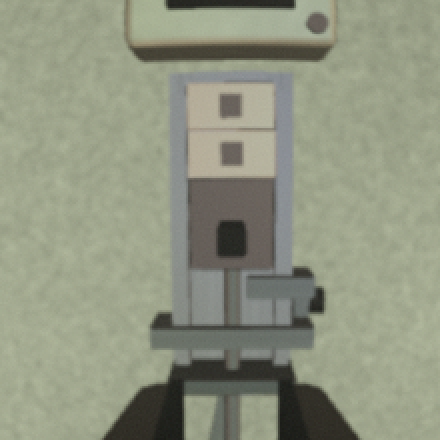

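View pics/s21.png

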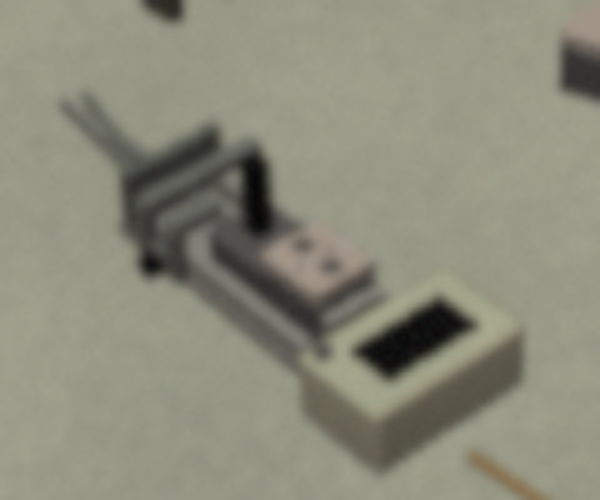

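View pics/s21f.png

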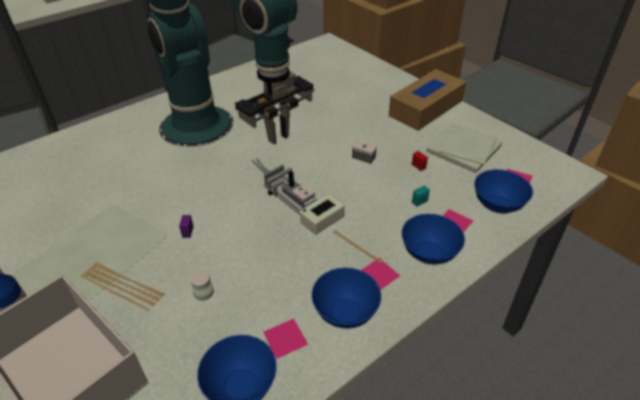

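```bash
python3 - <<'E'
from h import *
f,s=getw(); st()
for n,u,v,z in [("front edge",231,83,50),("seam",231,129,50),("rear edge",231,178,50),("post top",231,228,84),("lidL",188,105,50),("lidR",275,104,50),("lid2L",188,153,50),("lid2R",275,153,50)]:
    print(n,onz(f,200+u/2,30+v/2,z).round(1))
E
```

```text
t 33.35 [423.   30.1 175.3] [-3.1414e+00  7.0000e-04  4.0300e-02] F [-0.3  0.3  0.1] g 0.299
front edge [533.7  35.4  50. ]
seam [512.6  34.6  50. ]
rear edge [490.4  33.7  50. ]
post top [470.5  32.9  84. ]
lidL [522.9  54.2  50. ]
lidR [525.   15.5  50. ]
lid2L [501.1  53.4  50. ]
lid2R [502.6  14.5  50. ]
```

```bash
python3 -c "
from rig import env; print(env.sign_off())"
```

```text
the job is handed in; nothing more can be done
None
```

Both small boxes are loaded, clamped upright in the feed track, and the job is handed in at about 33 s of the 72 s allowed. No verdict is reported.

**What I did**
- **Draw back and hook:** I drew the follower back by its post in small steps. The pull peaked near 11 N and I never felt the end stop. I then hooked the post fully sideways behind the catch.
- **Boxes:** I stood the two small boxes in the channel, one behind the other, lowering each until I felt the floor.
- **Release:** I pulled the post off the catch and moved it back to the centre line. I then eased the follower forward until the hand force was 1–3 N, opened the gripper and backed away.

**Last checks**
- **Fit:** The lids span x 533.7 to 490.4 mm, against a front stop at about 533.9 mm. That is 43.3 mm, with 44 mm expected. The boxes are square in the channel and touching each other.
- **Surroundings:** In the scene picture, the big box, jar, stick and coloured decoys look as they did at the start. I did not measure this.

**What disagreed**
- Just before release, the post pose put the follower at about 45 mm rather than 44 mm. I put this down to tool tilt and camera calibration.
- A quick pick of the post top in the last picture read x 470 mm, with 463 mm expected. The pixel I took covers the post's side face as well as its top, so I did not rely on it.

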